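Four clicks up on the torque dial, then store

TASK

Raise the driver's torque setting on the bench controller by exactly four clicks: push the white cross-shaped click dial round clockwise (seen from above) with one fingertip, gently, without gripping it, and leave it resting in the fourth click from where it stood. Only then press the green button fully down to store the setting and let it come back up. Never press the orange button, nor the green one at any other setting, and neither lift nor shove the tools and small parts lying about.

Things in the scene. Friction and masses are not known exactly. Their poses are not given: they have to be found in the camera images.
- controller: White bench controller bolted to the table, 200 (x) x 220 (y) x 65 mm high; origin at the centre of its underside, +x away from the robot at yaw 0. Its flat top carries the dial, centred 20 mm towards -x of its centre, on a black bezel 124 mm across with ten white ticks, one per click, growing longer clockwise, and a flat dark display at the far side.
- dial_axis (a point): On the dial's vertical axis, 97 mm above the table (32 above the controller's top); fixed in the controller at (-20, 0, 97) mm. The dial is a white cross: hub 34 mm across, 34 high; four arms at 90 degrees, 12 mm wide with round ends (14 across), reaching 43 mm from the axis, filling heights 8 to 32 mm above the controller's top. Shut fingertips fit between two arms from above.
- dial_mark (a point): On top of the pointer arm (red end, red line), 40 mm from the axis, 32 mm above the controller's top; turns with the dial, so its direction from dial_axis is the pointer's. The other three arms stand at 90, 180 and 270 degrees to it.
- dial (a joint): Dial angle in rad, growing clockwise from above. Clicks at 0, 0.5236 (30 degrees), ... 4.712; end stops. At 0 the pointer is 150 degrees counter-clockwise of the controller's +x. Starts in one of the first four clicks. About 0.15 N m (4 N at 37 mm) to leave a click, fading to none half-way; then it snaps ahead of the finger into the next click and stays there.
- store_top (a point): Centre of the top of the green store button (30 mm across) on a fixed grey pod 70 x 60 x 40 mm beside the controller, on its left or its right.
- store (a joint): Green button travel in m: 0 up, 0.006 fully down (5 N); springs back.
- clear_top (a point): Centre of the top of the orange clear button, on a like pod at the controller's other side. Leave alone.
- clear (a joint): Orange button travel in m: 0 up, 0.006 down.
- screw_cup: Loose clear cup, 44 mm across, 28 mm high, on the far left corner of the controller's top; origin under its centre.
- socket: Loose steel socket, 22 mm across, 46 mm high, standing on the table on the robot's side of the controller; origin under its centre.
- driver_red: Loose screwdriver with red handle lying on the table.
- driver_yellow: Loose screwdriver with yellow handle lying on the table.
- spanner: Loose steel spanner lying on the table.
- dropper: Loose small blue bottle, 32 mm across, 75 mm high, standing; origin under its centre.
- gear: Loose white plastic gear, 66 mm across, 24 mm high, lying flat; origin under its centre.
Not all that is in view belongs to the job. What is shaped like the part that bears clear_top but pink is not meant.

How it is judged:
By the outcome, as a careful person would: the job done as asked, in the order asked, and still so for the second after the job is handed in, with the robot touching nothing.
It also fails if it takes over 58 s, if anything falls off the work surface, if the arm or the gripper's body presses on something with over 40 N, if the wrist force passes 120 N, or if a joint passes its speed limit or range.

ROBOT

A 7-joint arm with a two-finger parallel gripper is mounted at the origin on the work surface. World frame = base frame: x ahead of the robot, y to its left, z up, the work surface at z = 0. Lengths are in m, angles in rad, forces in N, time in s.
With the tool pointing down it reaches from about 0.35 to 0.9 m from the base axis. Payload 8.1 kg.
Tool frame: the origin (TCP) lies between the finger pads; the fingertips stand 17 mm ahead of it and the grasp point (between the pads) lies 2 mm behind it; z points along the fingers, y is the direction in which the jaws open and shut (so a half turn about z gives the same grasp; the last joint's range is limited). The gripper opens to 92 mm and grips with 3 to 60 N. Pads are 19 mm wide; open, the fingers measure 130 mm over their backs; the gripper's body (75 mm by 190 mm) begins 47 mm behind the grasp point.
Start: joints at [-1.264, 0.434, 0.025, 1.573, -0.012, 1.134, -0.075], TCP at [0.249, 0.573, 0.244] pointing down, gripper open.
Joint ranges: [-2.62, 2.62], [-0.44, 2.09], [-1.27, 1.32], [0.08, 2.57], [-1.32, 4.46], [0.12, 2], [-2.74, 2.74]. Speed limits (rad/s): [2.22, 2.22, 3.01, 3.01, 3.14, 3.14, 3.14].

INTERFACE

Orientations are given as a rotation vector (axis times angle).
In Python, from cell import arm gives the robot as it stands. The module is installed in compiled form; this text tells all that it offers.
- The arm moves only by the shell command python3 -m crank 'ROWS' [FORCE]. ROWS is JSON, a list of rows, each a list of 5 numbers: the opening, from 0 (shut) to 1 (fully open), then the shift along the world's x, y, z normalised to -1 to 1, where 1 is 40 cm, then the turn about the world's z normalised to -1 to 1, where 1 is 60 degrees. In form: [[fingers, tx, ty, tz, twist], ...]. A call has exactly 8 rows; each row shifts and turns the commanded pose from where the row before left it; what a row does not reach is not made up. A row lasts 1/12 s, in which the tool goes at most 41.7 mm and 7.16 degrees, less where a joint would pass 70% of its speed; a pose out of reach is approached as far as the arm can. A call with a number of a shift or a turn outside -1 to 1 is refused whole. A call with a gripper value outside its range is refused whole. The fingers move at their own pace and stop on an object; FORCE is the grip in N (left out, the last holds). Time passes only in rows, so rows that do not move let the fingers close, or fill a call up. It gives the time, the measured TCP pose, the force and the opening at its end, in the units of the state.
- arm.observe(): the state, without advancing time (a new reading comes with each control period).
- arm.get_image(name): name is "scene" or "top" or "wrist"; returns the picture (420x560x3 uint8, red, green, blue); there is no depth.
- arm.get_calibration(name): a dict with "intrinsics" (3x3 intrinsics, pixels), "extrinsics" (4x4, takes a point from camera to world coordinates). Camera axes: x right, y down, z forward; pixel columns grow to the right and rows downward; lengths in m; the calibration is good to about 2 mm. The wrist camera is an equidistant fisheye: a pixel r from the principal point sees the ray r / f radians off the axis. A picture is of the moment at which its call begins: read the wrist's pose just before it. get_calibration takes no time and is no camera call; for the wrist camera it gives the pose at the moment of the call.
- arm.sign_off(): hands the job in, once; it reports no verdict.
The state is a dict: "clock": time; "joints": joint angles; "dq": joint speeds; "joint_efforts": joint torques, N m; "position": TCP position; "ee_rot": TCP orientation; "force": force on the tool from outside, world axes, zero at the start; "ft_torque": the same for the moment, N m; "width": opening from 0.0 (shut) to 1.0 (fully open).
Only numpy, scipy, OpenCV 4.12 (cv2) and the standard library are available. Lean on these libraries where they do the work, as an engineer would, in place of code of your own. Each camera call takes 0.05 s, during which the arm holds its last target.

## Working session

There is one attempt and no reset: what is moved stays moved. The work goes in short steps, Python scripts to look and compute and a shell command to move; the robot and the scene stay as the last step left them, time stands still between calls to the robot, and variables do not carry over. Pictures are saved under pics/ and viewed, and the job is handed in when it is done.

```bash
mkdir -p pics; python3 - <<'E'
from cell import arm
import cv2
for n in("top","scene"):
    im=arm.get_image(n); cv2.imwrite(f"pics/{n}0.png",im[:,:,::-1])
    c=arm.get_calibration(n);print(n,c)
print(arm.observe())
E
```

```text
top {'intrinsics': array([[437.03380026,   0.        , 276.96689852],
       [  0.        , 437.03380026, 203.73087712],
       [  0.        ,   0.        ,   1.        ]]), 'extrinsics': array([[-0.02560666, -0.99505157,  0.09600346,  0.4540446 ],
       [-0.9996489 ,  0.02614188,  0.00432121,  0.00122213],
       [-0.00680954, -0.09585911, -0.99537162,  1.17109151],
       [ 0.        ,  0.        ,  0.        ,  1.        ]])}
scene {'intrinsics': array([[382.61477436,   0.        , 285.75463289],
       [  0.        , 382.61477436, 209.69217303],
       [  0.        ,   0.        ,   1.        ]]), 'extrinsics': array([[-0.36489867,  0.71775332, -0.5930254 ,  1.09605205],
       [ 0.93099994,  0.27486923, -0.24017915,  0.2307343 ],
       [-0.00938494, -0.63974767, -0.76852771,  0.77889863],
       [ 0.        ,  0.        ,  0.        ,  1.        ]])}
{'clock': 0.1, 'joints': array([-1.26357338,  0.43515731,  0.02497053,  1.57399225, -0.01157055,
        1.13398587, -0.07511487]), 'dq': array([-1.38593043e-03, -2.42338126e-03,  9.24755707e-04, -2.58773587e-03,
        7.99364417e-04, -5.34111393e-05,  1.47405549e-03]), 'joint_efforts': array([ 3.55427488e-03, -6.69124532e+01,  9.88243036e-01, -3.15145040e+01,
       -6.04786514e-02,  3.73188907e-02,  5.06971446e-05]), 'position': array([0.2489135 , 0.57283328, 0.24302627]), 'ee_rot': array([-6.39331499e-01, -3.07571432e+00,  2.18665355e-03]), 'force': array([1.2829071 , 0.51988147, 1.05643621]), 'ft_torque': array([ 0.01130504,  0.0012322 , -0.05172062]), 'width': 0.9993778055229002}
```

View pics/top0.png

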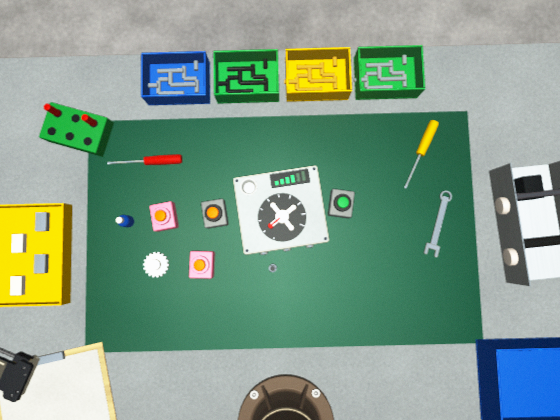

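View pics/scene0.png

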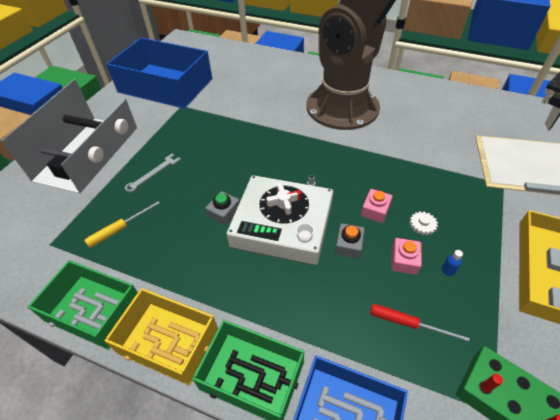

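The top view shows the controller centred at about (281,210), with the dial at about (282,216) and its red pointer towards the lower left. The green button is on a grey pod at (342,203) and the orange one on a grey pod at (213,212). The two pink pods are decoys. Next I'll measure these.

```bash
cat > h.py <<'E'
import numpy as np, cv2
from cell import arm
def ray(c,u,v):
    K=c["intrinsics"];E=c["extrinsics"]
    d=E[:3,:3]@np.array([(u-K[0,2])/K[0,0],(v-K[1,2])/K[1,1],1]);return E[:3,3],d
def onz(c,u,v,z):
    o,d=ray(c,u,v);return o+d*(z-o[2])/d[2]
def proj(c,p):
    E=c["extrinsics"];q=E[:3,:3].T@(np.array(p)-E[:3,3]);q=c["intrinsics"]@q;return q[:2]/q[2]
def tri(c1,p1,c2,p2):
    A=[];b=[]
    for c,p in((c1,p1),(c2,p2)):
        o,d=ray(c,*p);d=d/np.linalg.norm(d);P=np.eye(3)-np.outer(d,d);A.append(P);b.append(P@o)
    return np.linalg.lstsq(np.vstack(A),np.hstack(b),rcond=None)[0]
def blobs(hsv,lo,hi,roi,amin=4):
    m=cv2.inRange(hsv,np.array(lo),np.array(hi));k=np.zeros_like(m);x0,y0,x1,y1=roi;k[y0:y1,x0:x1]=m[y0:y1,x0:x1]
    n,l,s,c=cv2.connectedComponentsWithStats(k)
    return [(c[i].round(2).tolist(),s[i].tolist()) for i in range(1,n) if s[i][4]>=amin]
E
python3 - <<'E'
from h import *
T=cv2.imread("pics/top0.png");S=cv2.imread("pics/scene0.png")
ht=cv2.cvtColor(T,cv2.COLOR_BGR2HSV);hs=cv2.cvtColor(S,cv2.COLOR_BGR2HSV)
print("red",blobs(ht,(0,120,80),(8,255,255),(240,180,330,250)),blobs(hs,(0,120,80),(8,255,255),(250,175,325,225)))
print("green",blobs(ht,(50,130,110),(80,255,255),(328,185,358,220)),blobs(hs,(50,130,90),(80,255,255),(205,185,240,222)))
print("bezel",blobs(ht,(0,0,0),(180,255,70),(240,185,325,246),100))
print("white body",blobs(ht,(0,0,130),(180,60,255),(225,160,335,260),300))
a=cv2.resize(T[155:265,195:365],None,fx=4.5,fy=4.5,interpolation=cv2.INTER_CUBIC);cv2.imwrite("pics/tz.png",a)
a=cv2.resize(S[160:270,190:370],None,fx=4.4,fy=4.4,interpolation=cv2.INTER_CUBIC);cv2.imwrite("pics/sz.png",a)
E
```

```text
red [([269.81, 225.71], [268, 223, 5, 6, 21])] [([297.4, 193.4], [290, 190, 12, 10, 43])]
green [([351.0, 186.5], [350, 185, 3, 4, 4]), ([355.75, 192.25], [355, 190, 3, 5, 8]), ([342.63, 201.85], [337, 196, 12, 12, 110]), ([356.0, 198.0], [355, 196, 3, 5, 6])] [([220.48, 197.98], [215, 194, 12, 9, 91])]
bezel []
white body [([279.29, 211.28], [233, 165, 97, 90, 5025])]
```

View pics/tz.png

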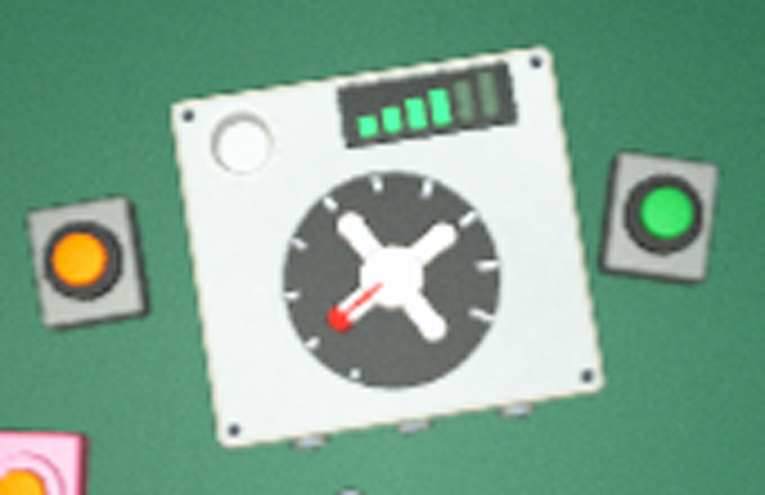

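View pics/sz.png

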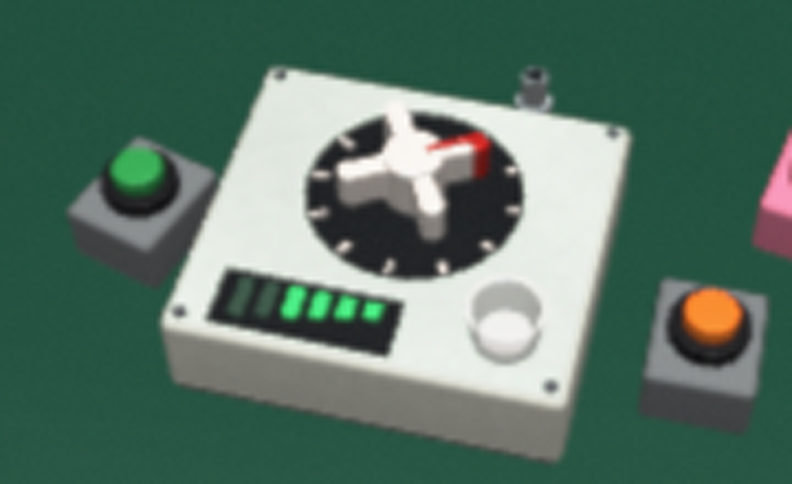

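```bash
python3 - <<'E'
from h import *
c=arm.get_calibration("top");s=arm.get_calibration("scene")
z=lambda x,y:(195+x/4.5-.4,155+y/4.5-.4)
C=np.array([onz(c,*z(*p),.065)for p in((172,103),(548,47),(605,388),(222,447))]);print(C)  # FL FR NR NL
ctr=C.mean(0);print("ctr",ctr)
f=(C[0]+C[1]-C[2]-C[3]);yaw=np.arctan2(f[1],f[0]);l=(C[0]+C[3]-C[1]-C[2]);print("yaw",np.degrees(yaw),np.degrees(np.arctan2(-l[0],l[1])),np.linalg.norm(f)/2,np.linalg.norm(l)/2)
sr=lambda x,y:(190+x/4.4-.4,160+y/4.4-.4)
yaw_=np.arctan2(-l[0],l[1]);ax=ctr+(-.02*np.cos(yaw),-.02*np.sin(yaw),.032);print("axis pred",ax, "hub meas",onz(c,*z(392,277),.097), "bezel ctr",onz(c,*z(391,280),.066),
 "tri hub",tri(c,z(392,277),s,sr(412,157)))
mk=onz(c,*z(342,317),.097);print("mark",mk, np.degrees(np.arctan2(*(mk-onz(c,*z(392,277),.097))[1::-1])))
for n,p,q in(("store",z(665,212),sr(137,170)),("clear",z(79,259),sr(712,315)),("mark",z(342,317),sr(478,143))):
    print(n,tri(c,p,s,q))
for n,p in(("sock",z(349,492)),("cup",z(242,145))): print(n,onz(c,*p,.046 if n=="sock" else .08))
# arm tips
for p in((350,222),(446,232),(434,328),(342,317)):
    v=onz(c,*z(*p),.097)-onz(c,*z(392,277),.097);print(np.degrees(np.arctan2(v[1],v[0]))-np.degrees(yaw),np.linalg.norm(v))
print(onz(c,272,268,.046))
E
```

```text
[[ 0.63114235  0.11723688  0.065     ]
 [ 0.65765133 -0.09750206  0.065     ]
 [ 0.46340755 -0.12276579  0.065     ]
 [ 0.43605068  0.09236396  0.065     ]]
ctr [ 0.54706298 -0.00266675  0.065     ]
yaw 7.337877849314775 7.142374705636524 0.1962751728204118 0.21661522530464136
axis pred [ 0.52722677 -0.00522116  0.097     ] hub meas [ 0.52661043 -0.0050053   0.097     ] bezel ctr [ 0.5270283  -0.00457731  0.066     ] tri hub [ 0.52698939 -0.00535411  0.09322889]
mark [0.50544167 0.02287635 0.097     ] 127.20708495471453
store [ 0.56242189 -0.16169907  0.0567664 ]
clear [0.54428583 0.17251631 0.05608408]
mark [0.50529598 0.02378732 0.09381047]
sock [0.40854414 0.02233783 0.046     ]
cup [0.60394231 0.07684768 0.08      ]
28.46062762744111 0.03800579549910917
-58.98524026952971 0.038577698571452476
-149.43332432964664 0.036083830565005144
119.86920710539975 0.035007188564247206
[0.39827397 0.02298695 0.046     ]
```

The pointer stands at about 120° relative to the controller, which is click 1 (dial 0.52 rad). So the target is click 5, with the pointer along the controller's +x (world yaw about 7.2°). I'll close the fingers and approach at height.

```bash
python3 -m crank '[[0,0.038,-0.09,0,-0.03],[0,0.038,-0.09,0,-0.03],[0,0.038,-0.09,0,-0.03],[0,0.038,-0.09,0,-0.03],[0,0.038,-0.09,0,-0.03],[0,0.038,-0.09,0,-0.03],[0,0.038,-0.09,0,-0.03],[0,0.038,-0.09,0,-0.03]]' 10
python3 -m crank '[[0,0.038,-0.09,0,-0.03],[0,0.038,-0.09,0,-0.03],[0,0.038,-0.09,0,-0.03],[0,0.038,-0.09,0,-0.03],[0,0.038,-0.09,0,-0.03],[0,0.038,-0.09,0,-0.03],[0,0,0,0,0],[0,0,0,0,0]]'
python3 - <<'E'
from h import *
from scipy.spatial.transform import Rotation as R
print(arm.get_calibration("wrist"))
o=arm.observe();print(o["position"],R.from_rotvec(o["ee_rot"]).as_matrix(),o["width"],o["clock"])
cv2.imwrite("pics/w1.png",arm.get_image("wrist")[:,:,::-1])
cv2.imwrite("pics/s1.png",arm.get_image("scene")[:,:,::-1])
E
```

```text
clock: 0.77
position: [0.3708, 0.2833, 0.2436]
ee_rot: [-1.022, -2.971, 0.0]
force: [1.2, 0.5, -0.0]
width: 0.471
clock: 1.43
position: [0.4622, 0.067, 0.2436]
ee_rot: [1.302, 2.859, -0.001]
force: [0.2, 1.2, 0.8]
width: 0.008
{'intrinsics': array([[325.1922621 ,   0.        , 283.32398293],
       [  0.        , 325.1922621 , 209.89671414],
       [  0.        ,   0.        ,   1.        ]]), 'extrinsics': array([[ 7.53916976e-01,  6.34641931e-01,  1.69819946e-01,
         4.17043356e-01],
       [ 6.56969697e-01, -7.28334908e-01, -1.94728216e-01,
         1.18841293e-01],
       [ 1.03103189e-04,  2.58375466e-01, -9.66044568e-01,
         3.83950336e-01],
       [ 0.00000000e+00,  0.00000000e+00,  0.00000000e+00,
         1.00000000e+00]])}
[0.46221444 0.06695424 0.24362363] [[-6.56396133e-01  7.54416402e-01 -9.66070967e-05]
 [ 7.54416319e-01  6.56395988e-01 -5.69393808e-04]
 [-3.66147517e-04 -4.46629864e-04 -9.99999833e-01]] 0.008035401578173727 1.4333
```

View pics/w1.png

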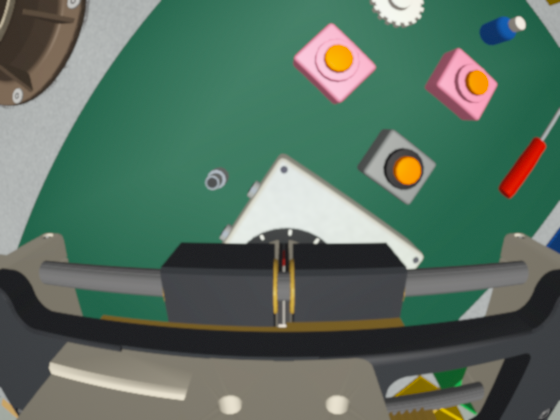

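View pics/s1.png

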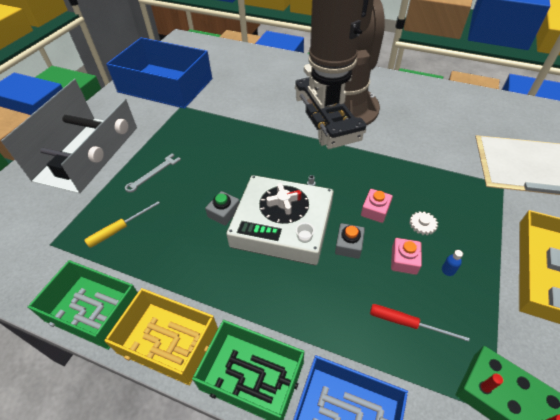

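```bash
python3 - <<'E'
from h import *
w=cv2.imread("pics/w1.png");cv2.imwrite("pics/w1z.png",cv2.resize(w[220:340,150:420],None,fx=2.9,fy=2.9,interpolation=cv2.INTER_CUBIC))
w=cv2.imread("pics/s1.png");cv2.imwrite("pics/s1z.png",cv2.resize(w[60:160,270:390],None,fx=5.5,fy=5.5,interpolation=cv2.INTER_CUBIC))
E
```

```text
(no output)
```

View pics/w1z.png

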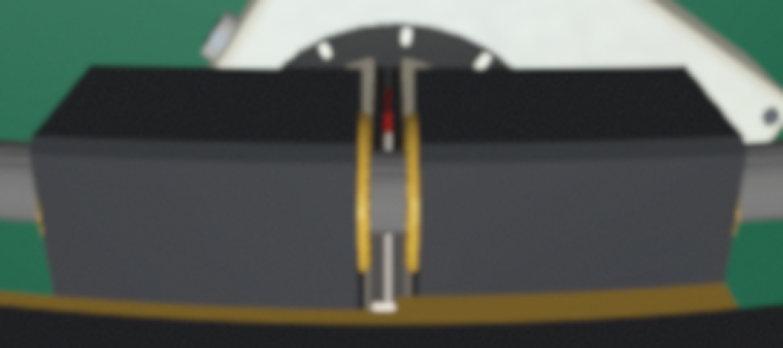

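View pics/s1z.png

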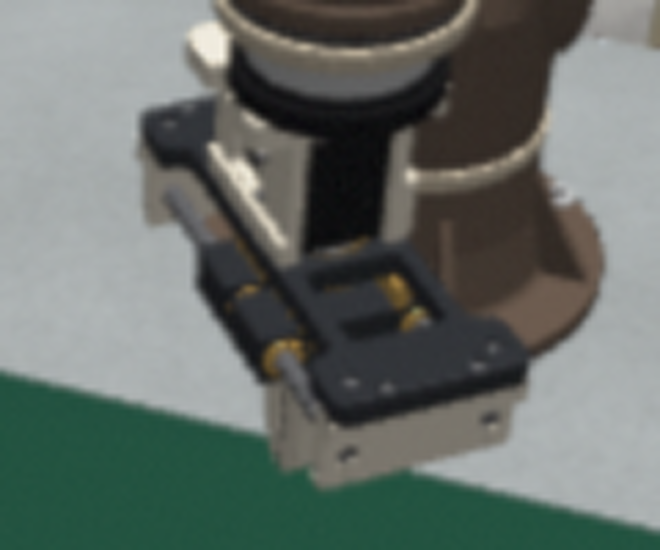

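The wrist view shows shut fingers hidden behind the carriages. The scene view shows the gripper clear of everything. I'll hover beside the dial in the gap on the robot's side and look again.

```bash
python3 -m crank '[[0,0.0286,-0.0747,0,-0.016],[0,0.0286,-0.0747,0,-0.016],[0,0.0286,-0.0747,0,-0.016],[0,0.0286,-0.0747,0,-0.016],[0,0,0,-0.07,0],[0,0,0,-0.07,0],[0,0,0,-0.07,0],[0,0,0,0,0]]'
python3 - <<'E'
from h import *
from scipy.spatial.transform import Rotation as R
o=arm.observe();M=R.from_rotvec(o["ee_rot"]).as_matrix();print(o["position"],np.degrees(np.arctan2(M[1,1],M[0,1])),o["force"],o["clock"])
s=arm.get_image("scene")[:,:,::-1];w=arm.get_image("wrist")[:,:,::-1]
cv2.imwrite("pics/s2z.png",cv2.resize(s[100:270,190:370],None,fx=3.5,fy=3.5,interpolation=cv2.INTER_CUBIC))
cv2.imwrite("pics/w2.png",w)
E
```

```text
clock: 2.2
position: [0.5045, -0.0481, 0.1554]
ee_rot: [-1.383, -2.813, 0.005]
force: [-1.4, 0.2, 0.3]
width: 0.005
[ 0.50450522 -0.04812365  0.15536346] 37.64884319745202 [-1.39368371  0.23548338  0.26611878] 2.2
```

View pics/s2z.png

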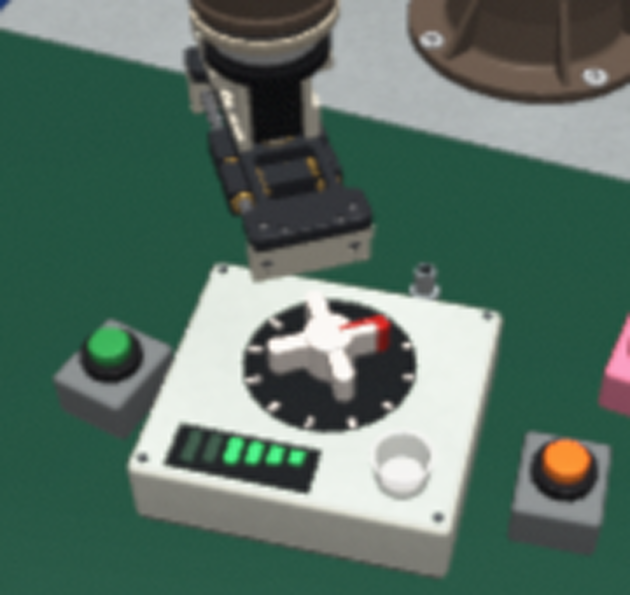

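View pics/w2.png

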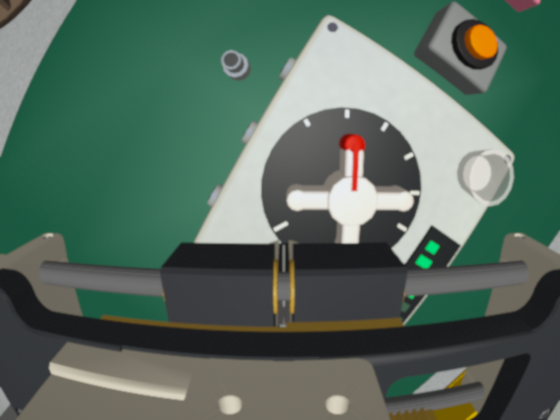

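The wrist view shows the pointer pointing up at (352,150) and the hub at (352,200). The left arm is at row 199 and the shut fingers are just below it. Before descending I'll let the arm settle and check the offset.

```bash
cat >> h.py <<'E'
from scipy.spatial.transform import Rotation as R
AX=np.array([.5270,-.0051])
def st(lead):
    o=arm.observe();M=R.from_rotvec(o["ee_rot"]).as_matrix();yaw=np.degrees(np.arctan2(M[1,1],M[0,1]))
    a=np.radians(lead);u=np.array([np.cos(a),np.sin(a)]);n=np.array([-u[1],u[0]]);d=o["position"][:2]-AX
    print("p",o["position"].round(4),"yaw",yaw.round(1),"r,L mm",(1e3*d@u).round(1),(1e3*d@n).round(1),"F",o["force"].round(1),"t",o["clock"])
E
python3 -m crank '[[0,0,0,0,0],[0,0,0,0,0],[0,0.002,-0.003,-0.03,0],[0,0.002,-0.003,-0.03,0],[0,0,0,-0.02,0],[0,0,0,0,0],[0,0,0,0,0],[0,0,0,0,0]]'
python3 -c "
from h import *
st(-142.8)"
```

```text
clock: 2.97
position: [0.5097, -0.0526, 0.1286]
ee_rot: [1.39, 2.816, 0.001]
force: [-0.2, -0.5, -0.4]
width: 0.005
p [ 0.5097 -0.0526  0.1286] yaw 37.5 r,L mm 42.5 27.4 F [-0.2 -0.5 -0.4] t 2.9667
```

```bash
python3 -m crank '[[0,0,0,-0.02,0],[0,0,0,-0.02,0],[0,0,0,-0.02,0],[0,0,0,-0.019,0],[0,0,0,0,0],[0,0,0,0,0],[0,0,0,0,0],[0,0,0,0,0]]'
python3 - <<'E'
from h import *
st(-142.8)
s=arm.get_image("scene")[:,:,::-1];w=arm.get_image("wrist")[:,:,::-1]
a=cv2.resize(s[100:270,190:370],None,fx=2.4,fy=2.4,interpolation=cv2.INTER_CUBIC)
b=cv2.resize(w,(int(560*.65),int(420*.65)));k=np.zeros((410,800,3),np.uint8);k[:408,:432]=a;k[:273,436:]=b
cv2.imwrite("pics/c3.png",k)
E
```

```text
clock: 3.63
position: [0.5094, -0.0528, 0.0964]
ee_rot: [1.39, 2.817, 0.0]
force: [-0.1, -0.4, -0.6]
width: 0.005
p [ 0.5094 -0.0528  0.0964] yaw 37.5 r,L mm 42.8 27.3 F [-0.1 -0.4 -0.6] t 3.6333
```

View pics/c3.png

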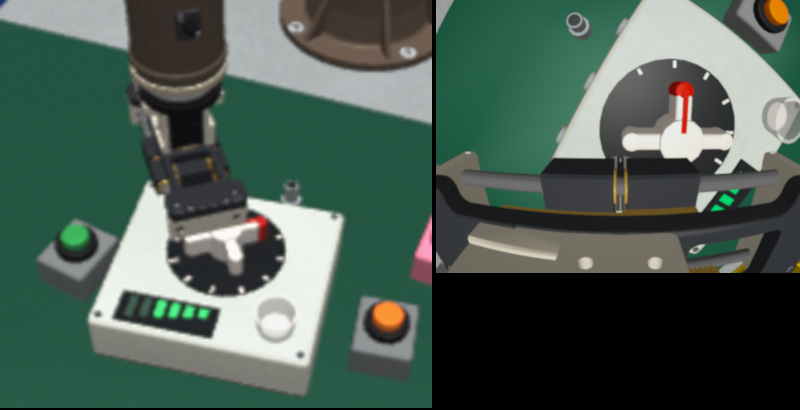

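```bash
cat >> h.py <<'E'
def orbit(step,n,lead):
    # from the measured position, rotate clockwise about axis
    d=arm.observe()["position"][:2]-AX
    for i in range(n):
        a=-np.radians(step);M=np.array([[np.cos(a),-np.sin(a)],[np.sin(a),np.cos(a)]]);e=M@d;print(((e-d)/.4).round(4),round(-step/60,4));d=e
E
python3 -m crank '[[0,-0.004,0.005,0,0],[0,-0.004,0.005,0,0],[0,-0.004,0.005,0,0],[0,-0.0035,0.005,0,0],[0,0,0,0,0],[0,0,0,0,0],[0,0,0,0,0],[0,0,0,0,0]]'
python3 -c "
from h import *
st(-142.8);orbit(2,11,0)"
```

```text
clock: 4.4
position: [0.5031, -0.0449, 0.0962]
ee_rot: [1.39, 2.817, -0.0]
force: [0.6, -2.0, -0.7]
width: 0.005
p [ 0.5031 -0.0449  0.0962] yaw 37.5 r,L mm 43.1 17.3 F [ 0.6 -2.  -0.7] t 4.4
[-0.0034  0.0021] -0.0333
[-0.0034  0.0023] -0.0333
[-0.0033  0.0024] -0.0333
[-0.0032  0.0025] -0.0333
[-0.0031  0.0026] -0.0333
[-0.003   0.0027] -0.0333
[-0.0029  0.0028] -0.0333
[-0.0028  0.0029] -0.0333
[-0.0027  0.003 ] -0.0333
[-0.0026  0.0031] -0.0333
[-0.0025  0.0032] -0.0333
```

```bash
python3 -m crank '[[0,-0.0034,0.0021,0,-0.0333],[0,-0.0034,0.0023,0,-0.0333],[0,-0.0033,0.0024,0,-0.0333],[0,-0.0032,0.0025,0,-0.0333],[0,-0.0031,0.0026,0,-0.0333],[0,-0.003,0.0027,0,-0.0333],[0,-0.0029,0.0028,0,-0.0333],[0,0,0,0,0]]'
cat >> h.py <<'E'
def pic(name,lead):
    st(lead)
    w=arm.get_image("wrist")[:,:,::-1];c=arm.get_calibration("wrist");cv2.imwrite(f"pics/{name}.png",w[:300])
    hsv=cv2.cvtColor(np.ascontiguousarray(w),cv2.COLOR_BGR2HSV);m=cv2.inRange(hsv,np.array((0,150,80)),np.array((6,255,255)))
    E=c["extrinsics"];K=c["intrinsics"]
    v,u=np.nonzero(m);x=(u-K[0,2])/K[0,0];y=(v-K[1,2])/K[1,1];r=np.hypot(x,y)+1e-9
    d=np.stack([x/r*np.sin(r),y/r*np.sin(r),np.cos(r)],1)@E[:3,:3].T;P=E[:3,3]+d*((.097-E[2,3])/d[:,2])[:,None]
    q=P[:,:2]-AX;R_=np.hypot(*q.T);k=(R_>.008)&(R_<.046);mu=q[k].mean(0)
    print("red px",k.sum(),"pointer rel deg",np.degrees(np.arctan2(mu[1],mu[0]))-7.2,"r",np.hypot(*mu))
E
python3 -c "
from h import *
pic('w4',-142.8);orbit(2,11,0)"
```

```text
clock: 5.07
position: [0.4937, -0.0371, 0.096]
ee_rot: [-1.724, -2.625, -0.0]
force: [0.1, -0.3, 0.2]
width: 0.003
p [ 0.4937 -0.0371  0.096 ] yaw 23.4 r,L mm 45.9 5.4 F [ 0.1 -0.3  0.2] t 5.0667
red px 1133 pointer rel deg 104.42128691729066 r 0.032863158542479044
[-0.0027  0.0029] -0.0333
[-0.0026  0.003 ] -0.0333
[-0.0025  0.0031] -0.0333
[-0.0024  0.0032] -0.0333
[-0.0023  0.0033] -0.0333
[-0.0022  0.0034] -0.0333
[-0.0021  0.0034] -0.0333
[-0.002   0.0035] -0.0333
[-0.0018  0.0036] -0.0333
[-0.0017  0.0036] -0.0333
[-0.0016  0.0037] -0.0333
```

View pics/w4.png

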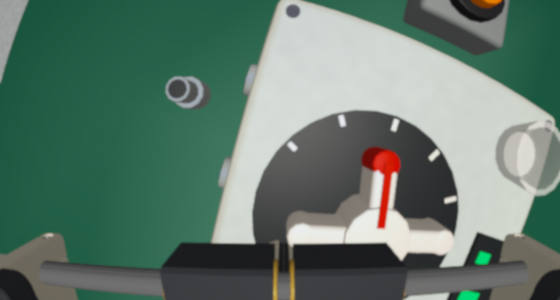

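The wrist view shows the pointer (red end at (383,162)) at about 104°, close to the halfway point. I'll nudge on a few degrees and let it snap.

```bash
python3 -m crank '[[0,-0.0027,0.0029,0,-0.0333],[0,-0.0013,0.0015,0,-0.0167],[0,0,0,0,0],[0,0,0,0,0],[0,0,0,0,0],[0,0,0,0,0],[0,0,0,0,0],[0,0,0,0,0]]'
python3 -c "
from h import *
pic('w5',-172.8);orbit(2,11,0)"
```

```text
clock: 5.78
position: [0.4925, -0.036, 0.0962]
ee_rot: [1.791, 2.581, 0.0]
force: [-0.3, -0.5, 0.6]
width: 0.005
p [ 0.4925 -0.036   0.0962] yaw 20.5 r,L mm 38.1 26.4 F [-0.3 -0.5  0.6] t 5.7833
red px 1072 pointer rel deg 92.26307235822773 r 0.03276659060504728
[-0.0026  0.0031] -0.0333
[-0.0025  0.0031] -0.0333
[-0.0024  0.0032] -0.0333
[-0.0023  0.0033] -0.0333
[-0.0022  0.0034] -0.0333
[-0.0021  0.0035] -0.0333
[-0.002   0.0035] -0.0333
[-0.0018  0.0036] -0.0333
[-0.0017  0.0037] -0.0333
[-0.0016  0.0037] -0.0333
[-0.0014  0.0038] -0.0333
```

View pics/w5.png

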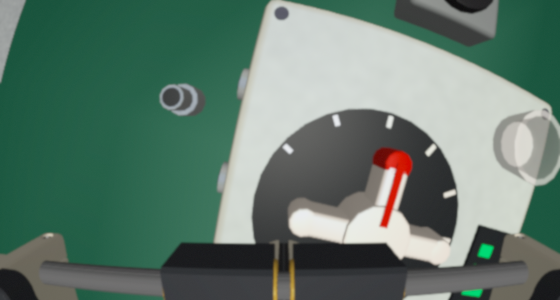

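The first click is done: the pointer reads about 92°, nominal 90°. On to the next one.

```bash
python3 -m crank '[[0,-0.0026,0.0031,0,-0.0333],[0,-0.0025,0.0031,0,-0.0333],[0,-0.0024,0.0032,0,-0.0333],[0,-0.0023,0.0033,0,-0.0333],[0,-0.0022,0.0034,0,-0.0333],[0,-0.0021,0.0035,0,-0.0333],[0,-0.002,0.0035,0,-0.0333],[0,-0.0018,0.0036,0,-0.0333]]'
python3 -m crank '[[0,-0.0017,0.0037,0,-0.0333],[0,-0.0016,0.0037,0,-0.0333],[0,-0.0014,0.0038,0,-0.0333],[0,-0.0013,0.0038,0,-0.0333],[0,-0.0012,0.0039,0,-0.0333],[0,0,0,0,0],[0,0,0,0,0],[0,0,0,0,0]]'
python3 -c "
from h import *
pic('w6',-172.8);orbit(2,14,0)"
```

```text
clock: 6.5
position: [0.4856, -0.0262, 0.0962]
ee_rot: [2.134, 2.303, -0.001]
force: [1.5, -5.3, -1.6]
width: 0.005
clock: 7.17
position: [0.4825, -0.0177, 0.0961]
ee_rot: [2.324, 2.114, -0.0]
force: [-0.2, -0.7, -0.2]
width: 0.004
p [ 0.4825 -0.0177  0.0961] yaw -5.4 r,L mm 45.8 7.0 F [-0.2 -0.7 -0.2] t 7.1667
red px 1100 pointer rel deg 78.71558270904879 r 0.03320895147641163
[-0.001   0.0039] -0.0333
[-0.0009  0.0039] -0.0333
[-0.0008  0.004 ] -0.0333
[-0.0006  0.004 ] -0.0333
[-0.0005  0.004 ] -0.0333
[-0.0003  0.004 ] -0.0333
[-0.0002  0.004 ] -0.0333
[-0.0001  0.004 ] -0.0333
[0.0001 0.004 ] -0.0333
[0.0002 0.004 ] -0.0333
[0.0004 0.004 ] -0.0333
[0.0005 0.004 ] -0.0333
[0.0006 0.004 ] -0.0333
[0.0008 0.004 ] -0.0333
```

View pics/w6.png

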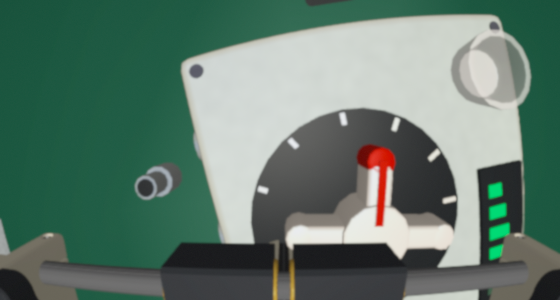

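The pointer reads 79° (true value about 77°), just short of halfway. I'll nudge 4° more.

```bash
python3 -m crank '[[0,-0.001,0.0039,0,-0.0333],[0,-0.0009,0.0039,0,-0.0333],[0,0,0,0,0],[0,0,0,0,0],[0,0,0,0,0],[0,0,0,0,0],[0,0,0,0,0],[0,0,0,0,0]]'
python3 -c "
from h import *
pic('w7',-202.8);orbit(2,14,0)"
```

```text
clock: 7.88
position: [0.4817, -0.0146, 0.0962]
ee_rot: [2.397, 2.031, 0.0]
force: [-0.5, 0.1, 0.8]
width: 0.006
p [ 0.4817 -0.0146  0.0962] yaw -9.5 r,L mm 38.1 26.3 F [-0.5  0.1  0.8] t 7.8833
red px 1106 pointer rel deg 62.74046967290654 r 0.0332144360526708
[-0.0008  0.004 ] -0.0333
[-0.0006  0.004 ] -0.0333
[-0.0005  0.004 ] -0.0333
[-0.0003  0.004 ] -0.0333
[-0.0002  0.004 ] -0.0333
[-0.0001  0.004 ] -0.0333
[0.0001 0.004 ] -0.0333
[0.0002 0.004 ] -0.0333
[0.0004 0.004 ] -0.0333
[0.0005 0.004 ] -0.0333
[0.0006 0.004 ] -0.0333
[0.0008 0.004 ] -0.0333
[0.0009 0.0039] -0.0333
[0.0011 0.0039] -0.0333
```

View pics/w7.png

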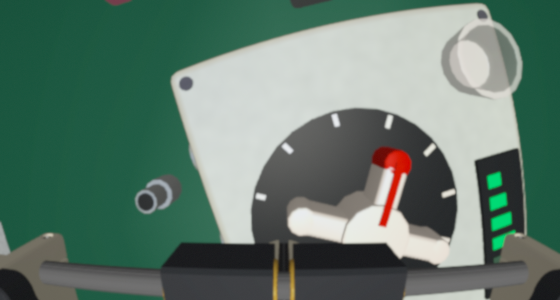

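Two clicks done, reading 62.7°. Now the third, with another 30° of orbit.

```bash
python3 -m crank '[[0,-0.0008,0.004,0,-0.0333],[0,-0.0006,0.004,0,-0.0333],[0,-0.0005,0.004,0,-0.0333],[0,-0.0003,0.004,0,-0.0333],[0,-0.0002,0.004,0,-0.0333],[0,-0.0001,0.004,0,-0.0333],[0,0.0001,0.004,0,-0.0333],[0,0.0002,0.004,0,-0.0333]]'
python3 -m crank '[[0,0.0004,0.004,0,-0.0333],[0,0.0005,0.004,0,-0.0333],[0,0.0006,0.004,0,-0.0333],[0,0.0008,0.004,0,-0.0333],[0,0.0009,0.0039,0,-0.0333],[0,0.0011,0.0039,0,-0.0333],[0,0.0012,0.0039,0,-0.0333],[0,0,0,0,0]]'
python3 -m crank '[[0,0,0,0,0],[0,0,0,0,0],[0,0,0,0,0],[0,0,0,0,0],[0,0,0,0,0],[0,0,0,0,0],[0,0,0,0,0],[0,0,0,0,0]]'
python3 -c "
from h import *
pic('w8',-232.8);orbit(2,15,0)"
```

```text
clock: 8.6
position: [0.4806, -0.0025, 0.0961]
ee_rot: [2.658, 1.674, -0.001]
force: [-1.9, -5.1, 2.3]
width: 0.006
clock: 9.27
position: [0.483, 0.0095, 0.0961]
ee_rot: [2.842, 1.34, -0.0]
force: [-0.4, 0.6, 0.1]
width: 0.008
clock: 9.93
position: [0.483, 0.0093, 0.0961]
ee_rot: [2.841, 1.341, 0.0]
force: [0.2, -0.0, 0.2]
width: 0.004
p [0.483  0.0093 0.0961] yaw -39.4 r,L mm 38.0 26.3 F [ 0.2 -0.   0.2] t 9.9333
red px 1117 pointer rel deg 33.786266975310376 r 0.03338336664396921
[0.0013 0.0038] -0.0333
[0.0015 0.0038] -0.0333
[0.0016 0.0037] -0.0333
[0.0017 0.0037] -0.0333
[0.0018 0.0036] -0.0333
[0.002  0.0035] -0.0333
[0.0021 0.0035] -0.0333
[0.0022 0.0034] -0.0333
[0.0023 0.0033] -0.0333
[0.0024 0.0032] -0.0333
[0.0025 0.0031] -0.0333
[0.0027 0.003 ] -0.0333
[0.0028 0.003 ] -0.0333
[0.0029 0.0029] -0.0333
[0.003  0.0028] -0.0333
```

View pics/w8.png

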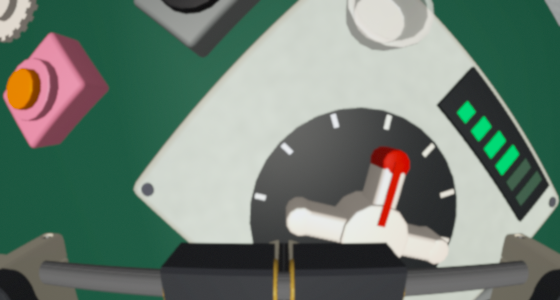

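Three clicks done, reading 33.8°, in line with the growing reading bias of about 3°. Now the fourth.

```bash
python3 -m crank '[[0,0.0013,0.0038,0,-0.0333],[0,0.0015,0.0038,0,-0.0333],[0,0.0016,0.0037,0,-0.0333],[0,0.0017,0.0037,0,-0.0333],[0,0.0018,0.0036,0,-0.0333],[0,0.002,0.0035,0,-0.0333],[0,0.0021,0.0035,0,-0.0333],[0,0.0022,0.0034,0,-0.0333]]'
python3 -m crank '[[0,0.0023,0.0033,0,-0.0333],[0,0.0024,0.0032,0,-0.0333],[0,0.0025,0.0031,0,-0.0333],[0,0.0027,0.003,0,-0.0333],[0,0.0028,0.003,0,-0.0333],[0,0.0029,0.0029,0,-0.0333],[0,0.003,0.0028,0,-0.0333],[0,0,0,0,0]]'
python3 -m crank '[[0,0,0,0,0],[0,0,0,0,0],[0,0,0,0,0],[0,0,0,0,0],[0,0,0,0,0],[0,0,0,0,0],[0,0,0,0,0],[0,0,0,0,0]]'
python3 -c "
from h import *
pic('w9',-262.8)"
```

```text
clock: 10.65
position: [0.488, 0.0204, 0.0961]
ee_rot: [3.0, 0.93, -0.002]
force: [-4.2, -3.9, 4.2]
width: 0.007
clock: 11.32
position: [0.4962, 0.0297, 0.096]
ee_rot: [3.091, 0.559, -0.0]
force: [0.5, 0.6, -0.6]
width: 0.005
clock: 11.98
position: [0.4961, 0.0294, 0.0962]
ee_rot: [3.091, 0.561, 0.0]
force: [0.7, 0.5, 0.6]
width: 0.009
p [0.4961 0.0294 0.0962] yaw -69.4 r,L mm 38.1 26.3 F [0.7 0.5 0.6] t 11.9833
red px 1122 pointer rel deg 4.3229646634394365 r 0.03335431209389754
```

View pics/w9.png

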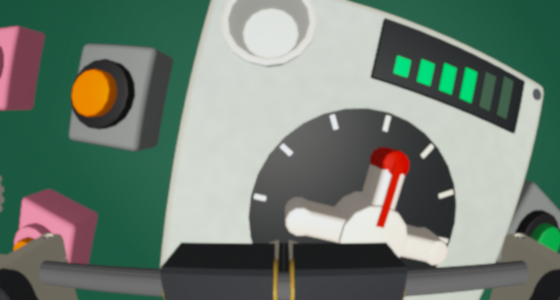

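Four clicks in total; the pointer now lies towards the display. I'll lift straight up and go over to the green side, then check from above.

```bash
python3 -m crank '[[0,0,0,0.05,0],[0,0,0,0.08,0],[0,0,0,0.1,0],[0,0,0,0.06,0],[0,0.02,-0.08,0,0],[0,0.02,-0.09,0,0],[0,0.02,-0.09,0,0],[0,0.02,-0.09,0,0]]'
python3 -m crank '[[0,0.02,-0.09,0,0],[0,0.02,-0.09,0,0],[0,0.02,-0.09,0,0],[0,0.02,-0.09,0,0],[0,0,-0.06,0,0],[0,0,0,0,0],[0,0,0,0,0],[0,0,0,0,0]]'
python3 - <<'E'
from h import *
st(0)
s=arm.get_image("scene")[:,:,::-1];w=arm.get_image("top")[:,:,::-1]
a=cv2.resize(s[100:270,190:370],None,fx=2.2,fy=2.2,interpolation=cv2.INTER_CUBIC)
b=cv2.resize(w[155:265,195:365],None,fx=2.3,fy=2.3,interpolation=cv2.INTER_CUBIC);k=np.zeros((410,800,3),np.uint8);k[:a.shape[0],:a.shape[1]]=a;k[:b.shape[0],400:400+b.shape[1]]=b
cv2.imwrite("pics/c10.png",k);cv2.imwrite("pics/t10.png",w);cv2.imwrite("pics/w10.png",arm.get_image("wrist")[:,:,::-1])
E
```

```text
clock: 12.7
position: [0.5284, -0.1114, 0.2123]
ee_rot: [-3.09, -0.564, -0.001]
force: [-0.1, -0.1, -0.2]
width: 0.008
clock: 13.37
position: [0.56, -0.2779, 0.2118]
ee_rot: [-3.09, -0.561, 0.001]
force: [1.4, 0.3, -0.1]
width: 0.002
p [ 0.56   -0.2779  0.2118] yaw -69.4 r,L mm 33.0 -272.8 F [ 1.4  0.3 -0.1] t 13.3667
```

View pics/c10.png

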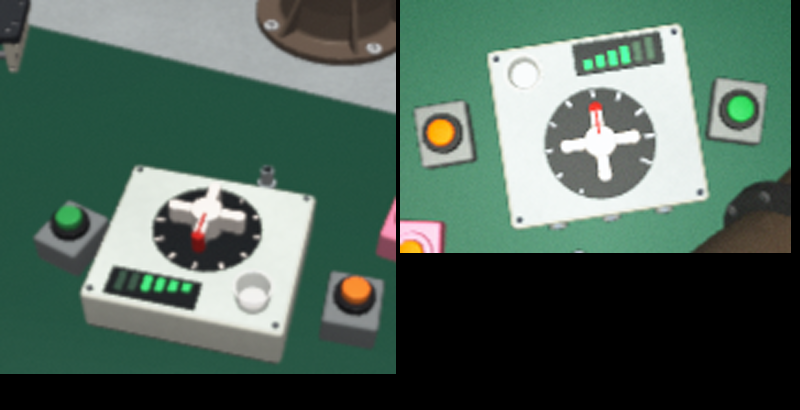

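View pics/w10.png

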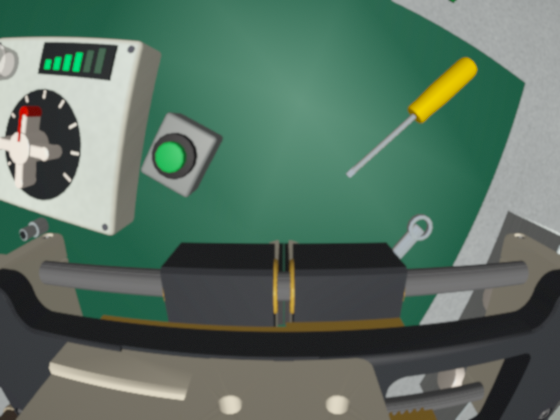

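```bash
python3 - <<'E'
from h import *
c=arm.get_calibration("top");T=cv2.imread("pics/t10.png");h=cv2.cvtColor(T,cv2.COLOR_BGR2HSV)
r=blobs(h,(0,120,80),(8,255,255),(262,190,310,240));print(r)
for p,_ in r: q=onz(c,*p,.097)[:2]-AX;print(np.degrees(np.arctan2(q[1],q[0]))-7.2,np.hypot(*q))
g=blobs(h,(50,130,110),(80,255,255),(328,190,354,220));print(g)
o=arm.get_calibration("wrist");w=cv2.imread("pics/w10.png");hw=cv2.cvtColor(w,cv2.COLOR_BGR2HSV)
gw=blobs(hw,(50,150,110),(75,255,255),(145,125,200,190),200);print(gw)
E=o["extrinsics"];K=o["intrinsics"];u,v=gw[0][0];x=(u-K[0,2])/K[0,0];y=(v-K[1,2])/K[1,1];R_=np.hypot(x,y)
d=E[:3,:3]@np.array([x/R_*np.sin(R_),y/R_*np.sin(R_),np.cos(R_)])
for z in(.05,.057): print(z,E[:3,3]+d*(z-E[2,3])/d[2],[onz(c,*k[0],z) for k in g if k[1][4]>60])
E
```

```text
[([279.5, 200.8], [277, 199, 6, 4, 20])]
-0.3382175410368111 0.03802072494982312
[([342.62, 201.9], [337, 197, 12, 11, 107])]
[([169.24, 156.8], [155, 142, 29, 31, 715])]
0.05 [ 0.56074593 -0.1588545   0.05      ] [array([ 0.56246855, -0.16307057,  0.05      ])]
0.057 [ 0.56225111 -0.16103367  0.057     ] [array([ 0.56179156, -0.16204474,  0.057     ])]
```

The top view puts the pointer at -0.3°, so the dial is in click 5, four clicks on. The store button is at about (0.562, -0.1615, 0.057). I'll move above it.

```bash
python3 -m crank '[[0,0.001,0.0728,0,0],[0,0.001,0.0728,0,0],[0,0.001,0.0728,0,0],[0,0.001,0.0728,0,0],[0,0,0,-0.08,0],[0,0,0,-0.08,0],[0,0,0,-0.08,0],[0,0,0,-0.07,0]]'
python3 -m crank '[[0,0,0,0,0],[0,0,0,0,0],[0,0,0,0,0],[0,0,0,0,0],[0,0,0,0,0],[0,0,0,0,0],[0,0,0,0,0],[0,0,0,0,0]]'
python3 - <<'E'
from h import *
st(0)
s=arm.get_image("scene")[:,:,::-1]
cv2.imwrite("pics/s11.png",cv2.resize(s[100:270,170:350],None,fx=3.3,fy=3.3,interpolation=cv2.INTER_CUBIC))
E
```

```text
clock: 14.18
position: [0.5616, -0.1599, 0.0866]
ee_rot: [-3.09, -0.566, 0.0]
force: [0.2, -0.5, -0.2]
width: 0.004
clock: 14.85
position: [0.5619, -0.1621, 0.0886]
ee_rot: [3.091, 0.561, 0.001]
force: [-0.6, 0.6, -0.4]
width: 0.002
p [ 0.5619 -0.1621  0.0886] yaw -69.4 r,L mm 34.9 -157.0 F [-0.6  0.6 -0.4] t 14.85
```

View pics/s11.png

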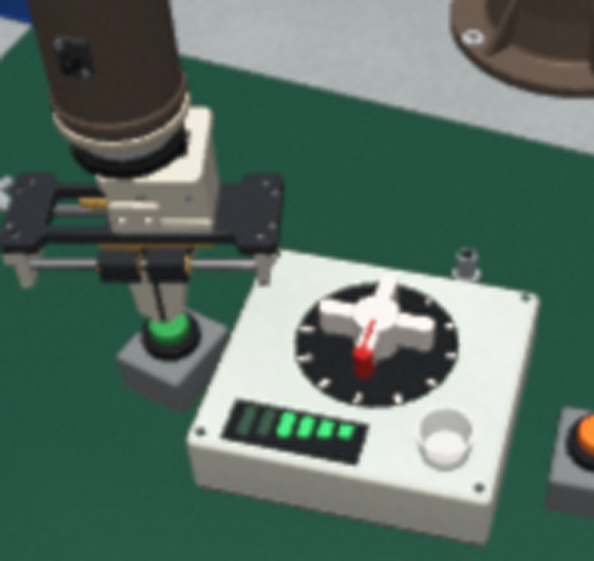

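The scene view shows the fingertips centred just above the green button. Descending in small steps.

```bash
python3 -m crank '[[0,0,0,-0.01,0],[0,0,0,-0.01,0],[0,0,0,-0.01,0],[0,0,0,-0.005,0],[0,0,0,-0.005,0],[0,0,0,0,0],[0,0,0,0,0],[0,0,0,0,0]]'
python3 -m crank '[[0,0,0,-0.003,0],[0,0,0,-0.003,0],[0,0,0,-0.003,0],[0,0,0,-0.002,0],[0,0,0,0,0],[0,0,0,0,0],[0,0,0,0,0],[0,0,0,0,0]]'
```

```text
clock: 15.57
position: [0.5619, -0.1622, 0.0731]
ee_rot: [-3.09, -0.561, -0.001]
force: [-4.0, 2.5, 17.0]
width: 0.008
clock: 16.23
position: [0.5621, -0.1623, 0.0722]
ee_rot: [-3.089, -0.559, -0.006]
force: [-17.2, 9.6, 61.9]
width: 0.007
```

That's bottomed out, and firmer than needed. I'll back off to the earlier height and look.

```bash
python3 -m crank '[[0,0,0,0.011,0],[0,0,0,0,0],[0,0,0,0,0],[0,0,0,0,0],[0,0,0,0,0],[0,0,0,0,0],[0,0,0,0,0],[0,0,0,0,0]]'
python3 - <<'E'
from h import *
st(0)
s=arm.get_image("scene")[:,:,::-1]
cv2.imwrite("pics/s12.png",cv2.resize(s[150:250,180:300],None,fx=5.5,fy=5.5,interpolation=cv2.INTER_CUBIC))
E
python3 -m crank '[[0,0,0,0.005,0],[0,0,0,0.005,0],[0,0,0,0.005,0],[0,0,0,0.005,0],[0,0,0,0.005,0],[0,0,0,0.005,0],[0,0,0,0.005,0],[0,0,0,0.005,0]]'
```

```text
clock: 16.9
position: [0.5621, -0.1623, 0.0732]
ee_rot: [-3.091, -0.561, -0.002]
force: [-3.6, 3.3, 16.5]
width: 0.002
p [ 0.5621 -0.1623  0.0732] yaw -69.4 r,L mm 35.1 -157.2 F [-3.6  3.3 16.5] t 16.9
clock: 17.62
position: [0.5615, -0.162, 0.0881]
ee_rot: [-3.091, -0.561, 0.001]
force: [-1.2, 0.1, -0.5]
width: 0.006
```

View pics/s12.png

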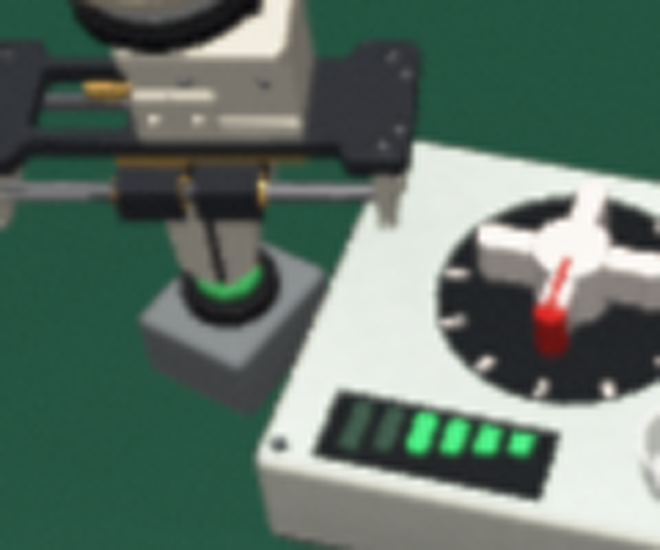

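The picture shows the green cap sunk near its black ring. I'll measure the cap's drop by comparing the scene images, and see how it looks now that it's released.

```bash
python3 - <<'E'
from h import *
s=arm.get_image("scene")[:,:,::-1];cv2.imwrite("pics/s13.png",s)
up=cv2.imread("pics/scene0.png")
z=lambda im:cv2.resize(im[180:225,200:245],None,fx=5.5,fy=5.5,interpolation=cv2.INTER_CUBIC)
d=cv2.imread("pics/s12.png");d=d[int(30*5.5):int(75*5.5),int(20*5.5):int(65*5.5)]
k=[cv2.resize(a,(248,248)) for a in(z(up),d,z(s))];cv2.imwrite("pics/cmp.png",np.hstack(k))
for a in k:
    h=cv2.cvtColor(a,cv2.COLOR_BGR2HSV);m=cv2.inRange(h,np.array((50,130,100)),np.array((80,255,255)));n,l,st_,c=cv2.connectedComponentsWithStats(m)
    i=1+st_[1:,4].argmax();x,y,w,hh,A=st_[i];print("green bbox scene px: bottom",(y+hh)/5.5,"top",y/5.5,"left",x/5.5,"right",(x+w)/5.5,"area",A/30)
c=arm.get_calibration("scene")
for zz in(.05,.056,.062): print(zz,proj(c,(.562,-.1615,zz)))
E
```

```text
green bbox scene px: bottom 23.09090909090909 top 13.636363636363637 left 15.272727272727273 right 27.09090909090909 area 87.33333333333333
green bbox scene px: bottom 24.545454545454547 top 19.09090909090909 left 16.181818181818183 right 27.454545454545453 area 23.5
green bbox scene px: bottom 23.09090909090909 top 15.454545454545455 left 15.090909090909092 right 27.09090909090909 area 57.833333333333336
0.05 [221.35275993 199.91314111]
0.056 [221.02320064 198.34688697]
0.062 [220.69048156 196.76561569]
```

View pics/cmp.png

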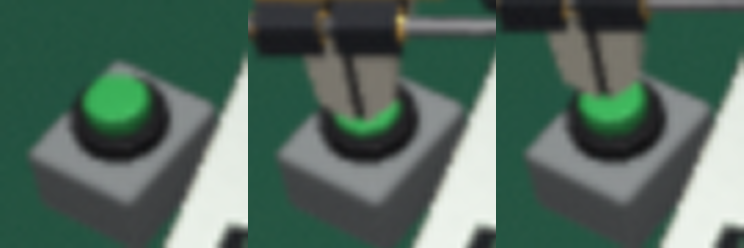

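Between released and pressed, the cap's lower edge moved 1.45 px, against 1.57 px expected for 6 mm. It's back up now. To confirm full travel, I'll feel for the cap's free height, still at the same setting.

```bash
python3 -m crank '[[0,0,0,-0.01,0],[0,0,0,-0.01,0],[0,0,0,0,0],[0,0,0,0,0],[0,0,0,0,0],[0,0,0,0,0],[0,0,0,0,0],[0,0,0,0,0]]'
python3 -m crank '[[0,0,0,-0.005,0],[0,0,0,0,0],[0,0,0,0,0],[0,0,0,0,0],[0,0,0,0,0],[0,0,0,0,0],[0,0,0,0,0],[0,0,0,0,0]]'
python3 -m crank '[[0,0,0,-0.005,0],[0,0,0,0,0],[0,0,0,0,0],[0,0,0,0,0],[0,0,0,0,0],[0,0,0,0,0],[0,0,0,0,0],[0,0,0,0,0]]'
python3 -m crank '[[0,0,0,-0.005,0],[0,0,0,0,0],[0,0,0,0,0],[0,0,0,0,0],[0,0,0,0,0],[0,0,0,0,0],[0,0,0,0,0],[0,0,0,0,0]]'
```

```text
clock: 18.33
position: [0.5617, -0.1622, 0.0802]
ee_rot: [3.091, 0.561, 0.0]
force: [-0.4, -1.1, 0.6]
width: 0.005
clock: 19.0
position: [0.5618, -0.1622, 0.0782]
ee_rot: [3.091, 0.561, 0.0]
force: [0.2, -0.4, 2.3]
width: 0.005
clock: 19.67
position: [0.5618, -0.1622, 0.0762]
ee_rot: [3.091, 0.561, 0.0]
force: [0.7, -0.3, 3.5]
width: 0.008
clock: 20.33
position: [0.5618, -0.1622, 0.0742]
ee_rot: [3.091, 0.561, 0.0]
force: [1.8, -0.7, 3.7]
width: 0.006
```

The spring force starts at about z = 0.079 and the hard stop is at about 0.073, so the earlier press was the full 6 mm. I'll finish this press gently, release and retreat.

```bash
python3 -m crank '[[0,0,0,-0.004,0],[0,0,0,0,0],[0,0,0,0,0],[0,0,0,0,0],[0,0,0,0,0],[0,0,0,0,0],[0,0,0,0,0],[0,0,0,0,0]]'
python3 -m crank '[[0,0,0,0.01,0],[0,0,0,0.02,0],[0,0,0,0.05,0],[0,0,0,0.08,0],[0,0,0,0.08,0],[0,0,0,0.08,0],[0,0,0,0,0],[0,0,0,0,0]]'
python3 -m crank '[[0,0,-0.09,0,0],[0,0,-0.09,0,0],[0,0,-0.09,0,0],[0,0,-0.05,0,0],[0,0,0,0,0],[0,0,0,0,0],[0,0,0,0,0],[0,0,0,0,0]]'
python3 - <<'E'
from h import *
st(0)
T=np.ascontiguousarray(arm.get_image("top")[:,:,::-1]);S=arm.get_image("scene")[:,:,::-1]
cv2.imwrite("pics/t14.png",T);cv2.imwrite("pics/s14.png",S)
c=arm.get_calibration("top");h=cv2.cvtColor(T,cv2.COLOR_BGR2HSV)
for p,_ in blobs(h,(0,120,80),(8,255,255),(262,190,310,240)):
    q=onz(c,*p,.097)[:2]-AX;print("pointer",np.degrees(np.arctan2(q[1],q[0]))-7.2,np.hypot(*q))
hs=cv2.cvtColor(np.ascontiguousarray(S),cv2.COLOR_BGR2HSV);print(blobs(hs,(50,130,90),(80,255,255),(205,185,240,222)))
E
```

```text
clock: 21.0
position: [0.5619, -0.1622, 0.0732]
ee_rot: [-3.091, -0.561, -0.001]
force: [-1.0, 0.7, 12.2]
width: 0.009
clock: 21.67
position: [0.562, -0.162, 0.2019]
ee_rot: [-3.091, -0.562, -0.003]
force: [0.3, 0.7, -0.7]
width: 0.002
clock: 22.33
position: [0.5618, -0.2881, 0.1996]
ee_rot: [-3.089, -0.564, 0.002]
force: [0.0, -0.1, -0.0]
width: 0.002
p [ 0.5618 -0.2881  0.1996] yaw -69.3 r,L mm 34.8 -283.0 F [ 0.  -0.1 -0. ] t 22.3333
pointer -0.3382175410368111 0.03802072494982312
[([220.54, 198.0], [215, 194, 12, 9, 92])]
```

View pics/t14.png

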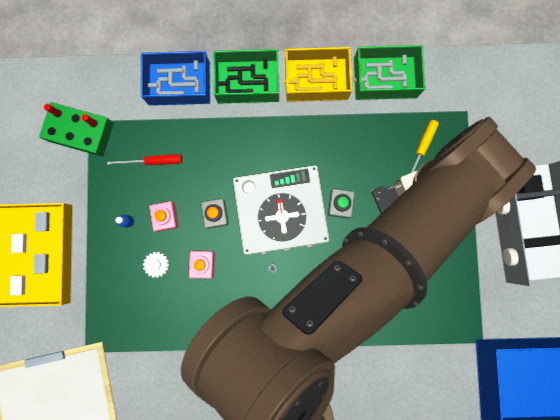

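The top view shows the pointer at (280,201), -0.3° from the controller's +x. The green cap is up and the loose parts in view have not moved. Handing in.

```bash
python3 -c "
from cell import arm
print(arm.sign_off())"
```

```text
the job is handed in; nothing more can be done
None
```

The dial is four clicks further on and the setting is stored; I handed the job in with the arm clear, 22 s into the 58 s allowed.

- **Dial:** I pushed it clockwise with the shut fingertips, one click at a time, from click 1 (pointer at 120° relative to the controller) to click 5. Two top-camera checks, before and after the button presses, both read -0.3° against a nominal 0°. The wrist-camera readings drifted up to about 4° high but fell by about 30° per click.
- **Green button:** I pressed it fully down and let it back up, only at the final setting. I then pressed it fully a second time, more gently, to check its travel: the spring force started at about z = 0.079 m and the hard stop was at about 0.073 m, which matches 6 mm. The last pictures show the button fully up.
- **First press too hard:** it reached about 62 N at the fingertips against the stop. That is under the 120 N wrist limit, but more than was needed.
- **Surroundings:** I never touched the orange button. The loose parts visible in the last top picture have not moved. The arm hid the spanner and part of the yellow driver there, and it never worked near them.

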